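# Tighten the cabinet lamp's clamp with its ratchet handle

### The job

The clamp of the display lamp on top of the oak cabinet is still slack: tighten it clockwise with its ratchet handle until it is hand-tight, about 10 N at the handle, without forcing it. The lamp's two arms leave the handle room for only part of a turn, so lift it off its serrations, swing it back, let it drop in again and turn on as often as needed. Leave the handle seated in its serrations and the jar, tin and flashlight standing where they are.

Things in the scene. Friction and masses are not known exactly. Their poses are not given: they have to be found in the camera images.
- cabinet: Oak display cabinet with a glass door, hung on a low wall. Origin: middle of the top of its top board (560 wide, 170 deep, 20 thick), level with the wall's white cap behind it. x points back to the wall, away from the door; z up.
- clamp: Fixed aluminium lamp clamp on the front edge of the top board. Origin: on its upright screw axis, at the board's top within 2 mm; x points back over the cabinet, y left. Upper jaw: top at z = 32 mm, y +-46, x -42 to +24 mm. On it the feet of the lamp's arms: 22 mm posts at x = 8, y = +-33, up to z = 76; arms run from them to -x, below z = 76, to a 300 mm light bar at x = -92.
- handle: Ratchet handle on the screw; origin on the axis, at board height; x along the handle. Hub 34 mm wide, 66 high; bar 12 wide, 14 high, sides upright, to 98 mm from the axis, level beyond 45. Clockwise seen from above tightens. It has room from straight back (clamp +x) to 0.80 rad either side, where it meets an arm's foot; starts within 0.75. Turn needed: unknown, 1.2 to 2.9 rad, more than one stroke.
- handle_grip (a point): Middle of the handle's bar, 75 mm from the axis, 67 mm above the handle's origin. Force to turn it here: about 1 N while slack; once the screw's rubber foot bears on the oak it rises by about 17 N per rad, a little jerkily: 10 N, felt while turning slowly, is right (about 100 N of squeeze); under 8 N is slack, over 14 N too tight. The screw stays where it is left.
- clamp_axis (a point): Point on the screw axis, fixed to the clamp, 67 mm above its origin (about the height of handle_grip).
- handle_lift (a joint): Lift of the handle against its spring, m: 0 = down in its serrations, 0.008 = stop. The 12 serrations (30 degrees apart, 4 degrees of play) are free above 0.004; swing at 0.005 or more. Lifting takes 4 N, 6.5 N at the stop. Let go, it springs down; tooth on tooth, it stays up at 0.004 until turned by up to 15 degrees.
- jar: White ceramic jar with knobbed lid (one piece), 72 mm across, 100 mm high; origin under its middle. Stands near one end of the cabinet's top.
- tin: Round stainless steel coin tin, 71 mm across, 47 mm high; origin under its middle. Stands near the other end.
- flashlight: Plastic mini flashlight standing on its head, 34 mm across, 93 mm high; origin under its middle. Stands on the wall's cap behind the clamp.

How it is judged:
At the end, for the whole second after the job is handed in: The clamp screw squeezes the oak board with 50 N or more (hand-tight, about 10 N at the handle, gives 70 to 140 N) and has never squeezed it with over 170 N; the handle is let go, at rest, and down in its serrations to within 2 mm; jar, tin and flashlight stand within 20 mm of where they were (contact force between clamp and cabinet above 50 N and value of joint handle_lift below 0.002 m and angular speed of handle below 0.1 rad/s and distance of each of jar, tin, flashlight from where it was at the start of the episode below 0.02 m); the robot touches nothing.
It fails at once if the clamp is overtightened: it squeezes the board with over 170 N (about 17 N at the handle) (contact force between clamp and cabinet above 170 N).
It fails at once if jar, tin or flashlight is pushed 20 mm or knocked over (distance of any of jar, tin, flashlight from where it was at the start of the episode above 0.02 m or angle between any of jar, tin, flashlight's own z axis and vertical above 0.35 rad).
It also fails if it takes over 67 s, if anything falls off the work surface, if the arm or the gripper's body presses on something with over 40 N, if the wrist force passes 120 N, or if a joint passes its speed limit or range.

### The arm

A 7-joint arm with a two-finger parallel gripper is mounted at the origin on the work surface. World frame = base frame: x ahead of the robot, y to its left, z up, the work surface at z = 0. Lengths are in m, angles in rad, forces in N, time in s.
With the tool pointing down it reaches from about 0.4 to 0.85 m from the base axis. Payload 10.4 kg.
Tool frame: the origin (TCP) lies at the very end of the fingers, on their centre line; the grasp point (between the pads) lies r.grip_depth behind it (r.grip_depth is the distance from the TCP to the grasp point, in m); y points along the fingers, z is the direction in which the jaws open and shut, and the axes are right-handed (so a half turn about y gives the same grasp; the last joint's range is limited). The gripper opens to 87 mm and grips with 3 to 60 N. Pads are 19 mm wide; open, the fingers measure 117 mm over their backs; the gripper's body (75 mm by 190 mm) begins 51 mm behind the grasp point.
Start: joints at [-1.136, 0.332, -0.065, 1.46, 0.022, 1.35, -0.088], TCP at [0.276, 0.561, 0.223] pointing down, gripper open.
Joint ranges: [-2.6, 2.6], [-0.5, 2.12], [-1.47, 1.34], [0.16, 2.42], [-1.27, 4.41], [0.06, 2.06], [-2.6, 2.6]. Speed limits (rad/s): [2.22, 2.22, 2.79, 2.79, 3.14, 3.14, 3.14].

### API

Orientations are given as a unit quaternion [x, y, z, w].
In Python, from bench import r gives the robot as it stands.
- The arm moves only by the shell command python3 -m jog 'ROWS' [OPENING] [FORCE]. ROWS is JSON, a list of rows, each a list of 6 numbers: the shift along the tool's x, y, z in m, then the turn, a rotation vector about the tool's x, y, z in degrees. A call has 1 to 12 rows; each row shifts and turns the pose as measured when the row begins, along the tool's axes as they then stand; what a row does not reach is not made up. A row lasts 1/12 s, in which the tool goes at most 41.7 mm and 7.16 degrees, less where a joint would pass 70% of its speed; a pose out of reach is approached as far as the arm can. A call with a gripper value outside its range is refused whole. OPENING is the opening, from -1 (shut) to 1 (fully open), so that 0 is half open, set as the call begins (- or left out, the last holds). The fingers move at their own pace and stop on an object; FORCE is the grip in N (left out, the last holds). Time passes only in rows, so rows that do not move let the fingers close. It gives the time, the measured TCP pose, the force and the opening at its end, in the units of the state.
- r.read_state(): the state, without advancing time (a new reading comes with each control period).
- r.camera(name): name is "scene" or "top"; returns a dict with "image" (400x640x3 uint8, red, green, blue), "range_z" (400x640 float32, m along the optical axis (not along the pixel's ray), 0 where there is no reading), "K" (3x3 intrinsics, pixels), "k1" (the pictures are not rectified: a ray, as slopes to the right and down, at radius r is drawn at 1 + k1 r^2 times it, then the intrinsics apply), "R" (3x3) and "t" (3): a world point X has camera coordinates R X + t. Camera axes: x right, y down, z forward; pixel columns grow to the right and rows downward; lengths in m; the calibration is good to about 2 mm. A picture is of the moment at which its call begins.
- r.close_job(): hands the job in, once; it reports no verdict.
The state is a dict: "time": time; "joint_positions": joint angles; "joint_vel": joint speeds; "joint_torque": joint torques, N m; "ee_pos": TCP position; "eef_rot": TCP orientation; "ft_force": force on the tool from outside, world axes, zero at the start; "torque": the same for the moment, N m; "width": finger opening in m.
Only numpy, scipy, OpenCV 4.12 (cv2) and the standard library are available. Lean on these libraries where they do the work, as an engineer would, in place of code of your own. Each camera call takes 0.05 s, during which the arm holds its last target. There are 200 camera calls.

## Working session

There is one attempt and no reset: what is moved stays moved. The work goes in short steps, Python scripts to look and compute and a shell command to move; the robot and the scene stay as the last step left them, time stands still between calls to the robot, and variables do not carry over. Pictures are saved under pics/ and viewed, about 8 in all and at most 12, crops included, and the job is handed in when it is done.

```bash
ls; mkdir -p pics; python3 - <<'E'
from bench import r
import cv2,numpy as np
for n in("scene","top"):
    c=r.camera(n); np.savez(f"pics/{n}0.npz",**c); cv2.imwrite(f"pics/{n}0.png",c["image"][:,:,::-1])
    print(n,c["K"].tolist(),c["k1"],c["R"].tolist(),c["t"].tolist())
print(r.read_state(),r.grip_depth)
E
```

```text
pics
scene [[494.64236319706305, 0.0, 324.30372108312304], [0.0, 494.64236319706305, 192.60640214492315], [0.0, 0.0, 1.0]] -0.1376074238167263 [[-0.3589694984459607, 0.9332009627225527, 0.01663918144489567], [0.5389289840719664, 0.22179628662851697, -0.81262657928778], [-0.7620344147823074, -0.2827408184389045, -0.5825471485432618]] [0.21935074554843267, -0.15354648173616253, 1.6358988201714875]
top [[363.6550170571507, 0.0, 321.4172116283954], [0.0, 363.6550170571507, 200.5689139073981], [0.0, 0.0, 1.0]] 0.028293307058184093 [[-0.02245486004105002, -0.9996459894105412, -0.014271479108935635], [-0.9897623628346587, 0.02424086186197187, -0.14065150454986952], [0.14094766538148132, 0.0109670630347752, -0.9899563016375527]] [0.06804267805954334, 0.6987650567765286, 0.9810800311476418]
{'time': 0.1, 'joint_positions': array([-1.13558914,  0.33279674, -0.06473105,  1.46083104,  0.02160746,
        1.34991953, -0.08854021]), 'joint_vel': array([ 0.00076495, -0.00102975,  0.0005608 , -0.00394191, -0.00039293,
        0.00023289,  0.00151516]), 'joint_torque': array([ 6.57351247e-04, -6.24544287e+01,  2.40966358e-02, -3.90713596e+01,
       -6.13763602e-02,  3.65608488e-02,  6.90481511e-05]), 'ee_pos': array([0.27607618, 0.56033838, 0.22185359]), 'eef_rot': array([ 0.68910043, -0.16052842,  0.160364  , -0.6882257 ]), 'ft_force': array([-0.41920434,  0.11382675,  0.23531602]), 'torque': array([ 0.06112163,  0.01037163, -0.0053336 ]), 'width': 0.08723393657805811} 0.0187
```

View pics/scene0.png

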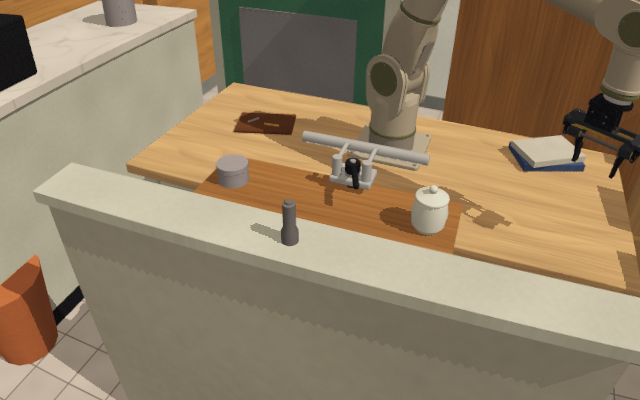

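View pics/top0.png

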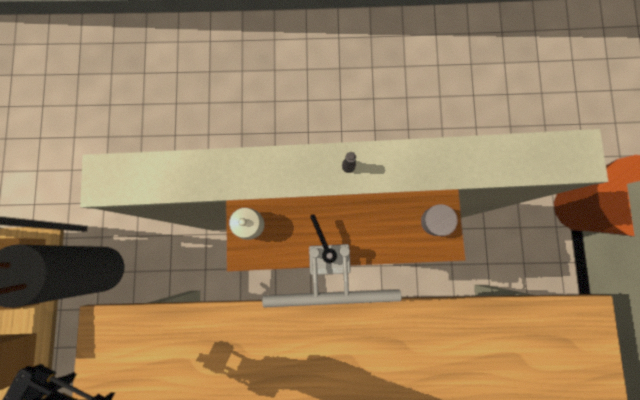

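The scene view shows the clamp at about (352,170), with the flashlight (290,222), jar (430,210) and tin (232,171). In the top view the hub is at (329,256), the handle tip at (313,216), the jar at (246,223), the tin at (440,220) and the flashlight at (349,162). Next I enlarge the clamp area and deproject it.

```bash
cat > h.py <<'E'
import numpy as np,cv2
def ray(c,px):
    K=c["K"];k=float(c["k1"])
    d=np.array([(px[0]-K[0,2])/K[0,0],(px[1]-K[1,2])/K[1,1]]);u=d.copy()
    for _ in range(20):u=d/(1+k*(u@u))
    return np.array([u[0],u[1],1.])
def pt(c,px,win=0):
    z=float(c["range_z"][int(round(px[1])),int(round(px[0]))])
    return c["R"].T@(ray(c,px)*z-c["t"])
def onz(c,px,z):
    d=c["R"].T@ray(c,px);o=-c["R"].T@c["t"];return o+d*(z-o[2])/d[2]
def crop(c,x,y,w,h,s,f):
    cv2.imwrite(f,cv2.resize(np.ascontiguousarray(c["image"][y:y+h,x:x+w,::-1]),None,fx=s,fy=s,interpolation=cv2.INTER_CUBIC))
E
python3 - <<'E'
from h import *
np.set_printoptions(precision=4,suppress=True)
t=dict(np.load("pics/top0.npz"));s=dict(np.load("pics/scene0.npz"))
for n,p in dict(hub=(329,256),tip=(313,217),bar=(319,233),mid=(325,246),boardL=(270,255),boardR=(400,250),boardback=(380,205),postL=(315,253),postR=(345,252),jaw=(338,262),bar0=(266,300),bar1=(398,296),jar=(246,223),tin=(440,220),fl=(349,157),wall=(300,170),table=(200,330)).items(): print(n,pt(t,p))
for n,p in dict(cFL=(228,271),cFR=(464,262),cBL=(228,201),cBR=(461,190)).items(): print(n,pt(t,p))
crop(t,280,190,100,75,8,"pics/tc.png"); 
E
```

```text
hub [0.5467 0.0354 0.2693]
tip [0.6322 0.0685 0.2738]
bar [0.5967 0.056  0.277 ]
mid [0.5685 0.0436 0.2666]
boardL [0.5515 0.1748 0.1995]
boardR [ 0.5564 -0.1326  0.2014]
boardback [ 0.6647 -0.0909  0.1986]
postL [0.5539 0.0655 0.2779]
postR [0.5546 0.0008 0.2781]
jaw [0.5325 0.0152 0.2359]
bar0 [0.456  0.1738 0.2624]
bar1 [ 0.4588 -0.1104  0.2645]
jar [0.6214 0.2129 0.2879]
tin [ 0.6215 -0.2171  0.2457]
fl [ 0.7614 -0.0139  0.2898]
wall [0.755  0.1005 0.203 ]
table [ 0.3461  0.4039 -0.0013]
cFL [ 0.4754  0.5262 -0.7419]
cFR [ 0.4939 -0.6283 -0.7471]
cBL [0.6833 0.2763 0.1998]
cBR [ 0.7003 -0.2956  0.175 ]
```

View pics/tc.png

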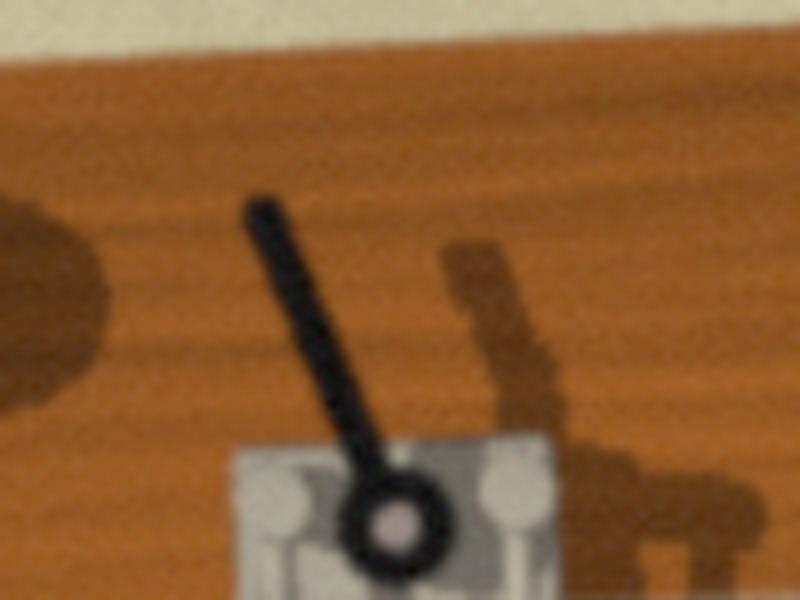

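The crop shows the hub at (397,524) and the bar running up to (262,205). The posts are at (278,502) and (518,490).

```bash
python3 - <<'E'
from h import *
from scipy.spatial.transform import Rotation as Ro
np.set_printoptions(precision=4,suppress=True)
t=dict(np.load("pics/top0.npz"))
f=lambda u,v,z:onz(t,(280+(u+.5)/8-.5,190+(v+.5)/8-.5),z)
hub=f(397,524,.266);a=f(264,215,.274);b=f(345,400,.274);pl=f(278,502,.276);pr=f(518,490,.276)
print(hub,a,b,pl,pr,np.linalg.norm((a-hub)[:2]))
an=lambda d:np.arctan2(d[1],d[0])
print("bar dir",an(a-b),an(a-hub)," clamp x", an(pl-pr)-np.pi/2)
e=np.array([.689,-.1605,.1604,-.688]);print(Ro.from_quat(e).as_matrix())
from bench import r
s=r.read_state();print(Ro.from_quat(s["eef_rot"]).as_matrix(),s["ee_pos"])
E
```

```text
[0.5487 0.035  0.266 ] [0.6335 0.0694 0.274 ] [0.5824 0.0483 0.274 ] [0.5554 0.067  0.276 ] [0.5571 0.0021 0.276 ] 0.09153311016473155
bar dir 0.3917950303314312 0.3859299967721595  clamp x 0.02710811694815063
[[ 0.897  -0.0005  0.4421]
 [-0.4421 -0.0013  0.897 ]
 [ 0.0002 -1.     -0.0014]]
[[ 0.897  -0.0005  0.442 ]
 [-0.442  -0.0012  0.897 ]
 [ 0.0001 -1.     -0.0013]] [0.2761 0.5603 0.2219]
```

```bash
python3 -m jog '[[0,-0.03,0,0,0,0],[0,-0.03,0,0,0,0],[0,-0.03,0,0,0,0],[0,-0.03,0,0,0,0],[0,-0.03,0,0,0,0],[0,0,0,0,-7,0],[0,0,0,0,-7,0],[0,0,0,0,-7,0],[0,0,0,0,-7,0],[0,0,0,0,-7,0],[0,0,0,0,-7,0],[0,0,0,0,-7,0]]' 0 20
cat > st.py <<'E'
from bench import r
import numpy as np,sys
from scipy.spatial.transform import Rotation as Ro
np.set_printoptions(precision=4,suppress=True)
HUB=np.array([.5487,.035])
s=r.read_state();R=Ro.from_quat(s["eef_rot"]).as_matrix();p=s["ee_pos"]
phi=np.arctan2(R[1,0],R[0,0])
d=p[:2]-HUB;F=np.array(s["ft_force"])
print("t",round(s["time"],2),"p",p,"phi",phi.round(4),"tilt y",R[:,1],"rad",np.hypot(*d).round(4),"az",np.arctan2(d[1],d[0]).round(4),"w",s["width"])
print("F tool xyz",R.T@F,"T tool",R.T@np.array(s["torque"]),"q",s["joint_positions"])
if len(sys.argv)>1:
    g=np.array(list(map(float,sys.argv[1:4])));print("to goal, tool axes",R.T@(g-p))
E
python3 st.py .618 .0635 .372
```

```text
time: 1.1
ee_pos: [0.2752, 0.5586, 0.3733]
eef_rot: [0.696, 0.143, -0.148, -0.688]
ft_force: [-0.2, 1.0, 0.1]
width: 0.0437
t 1.1 p [0.2752 0.5586 0.3733] phi 0.4156 tilt y [-0.0049 -0.0118 -0.9999] rad 0.5907 az 2.0522 w 0.04368655567819926
F tool xyz [ 0.2215 -0.1344  0.9983] T tool [ 0.0576 -0.0627  0.0125] q [-1.0698  0.3178 -0.1619  1.1709  0.0501  1.6694  0.767 ]
to goal, tool axes [ 0.1138  0.0055 -0.5913]
```

```bash
python3 -m jog '[[0.007,0,-0.035,0,0,0],[0.007,0,-0.035,0,0,0],[0.007,0,-0.035,0,0,0],[0.007,0,-0.035,0,0,0],[0.007,0,-0.035,0,0,0],[0.007,0,-0.035,0,0,0],[0.007,0,-0.035,0,0,0],[0.007,0,-0.035,0,0,0],[0.007,0,-0.035,0,0,0],[0.007,0,-0.035,0,0,0],[0.007,0,-0.035,0,0,0],[0.007,0,-0.035,0,0,0]]'; python3 st.py .618 .0635 .36
```

```text
time: 2.1
ee_pos: [0.5286, 0.2021, 0.3689]
eef_rot: [0.695, 0.149, -0.162, -0.685]
ft_force: [0.3, -0.4, 0.3]
width: 0.0436
t 2.1 p [0.5286 0.2021 0.3689] phi 0.4423 tilt y [-0.0152 -0.0171 -0.9997] rad 0.1683 az 1.6903 w 0.043614255969430145
F tool xyz [ 0.08   -0.2793 -0.4996] T tool [ 0.1083 -0.0329 -0.0821] q [-0.5516  0.1803  0.1198  1.3497 -0.0124  1.6339  1.5791]
to goal, tool axes [ 0.0216  0.0099 -0.1634]
```

```bash
cat >> st.py <<'E'
th=float(sys.argv[4]) if len(sys.argv)>4 else phi
c,n=np.cos(th),np.sin(th)
G=np.array([[c,0,-n],[n,0,c],[0,-1,0]])
print("rot deg tool",np.degrees(Ro.from_matrix(R.T@G).as_rotvec()))
E
python3 -m jog '[[0.004,0.002,-0.033,0,0,0],[0.004,0.002,-0.033,0,0,0],[0.004,0.002,-0.033,0,0,0],[0.004,0.002,-0.033,0,0,0],[0.004,0.002,-0.03,0,0,0],[0,0,0,0,3,0],[0,0,0,0,0,0]]'; python3 st.py .618 .0635 .285 .39
```

```text
time: 2.68
ee_pos: [0.6213, 0.0463, 0.356]
eef_rot: [0.701, 0.124, -0.141, -0.688]
ft_force: [0.5, 0.6, 0.2]
width: 0.0432
t 2.68 p [0.6213 0.0463 0.356 ] phi 0.3769 tilt y [-0.0199 -0.0225 -0.9995] rad 0.0735 az 0.1538 w 0.04320064444583968
F tool xyz [ 0.7315 -0.2741  0.3916] T tool [0.1276 0.0504 0.0054] q [-0.337   0.3168  0.2452  1.219  -0.0554  1.6367  1.8421]
to goal, tool axes [0.0052 0.0706 0.0182]
rot deg tool [ 0.7694 -0.7396 -1.5412]
```

```bash
python3 -m jog '[[0.005,0,0.017,0.8,-0.7,-1.5],[0,0,0,0,0,0],[0,0.02,0,0,0,0],[0,0.02,0,0,0,0],[0,0.02,0,0,0,0],[0,0.005,0,0,0,0],[0,0,0,0,0,0]]'; python3 st.py .618 .0635 .248 .39
```

```text
time: 3.27
ee_pos: [0.6182, 0.0657, 0.2883]
eef_rot: [0.693, 0.14, -0.142, -0.693]
ft_force: [-0.5, -0.7, 0.9]
width: 0.0433
t 3.27 p [0.6182 0.0657 0.2883] phi 0.4011 tilt y [-0.0028 -0.0014 -1.    ] rad 0.076 az 0.4165 w 0.04325632002738436
F tool xyz [-0.7266 -0.8795 -0.487 ] T tool [ 0.1334 -0.0138  0.0034] q [-0.3527  0.3012  0.2237  1.3749 -0.0651  1.4757  1.8395]
to goal, tool axes [-0.0009  0.0403 -0.002 ]
rot deg tool [ 0.0155  0.6346 -0.1775]
```

```bash
python3 - <<'E'
from bench import r
from h import *
c=r.camera("scene");crop(c,280,110,160,110,5,"pics/s1.png")
E
```

```text
(no output)
```

View pics/s1.png

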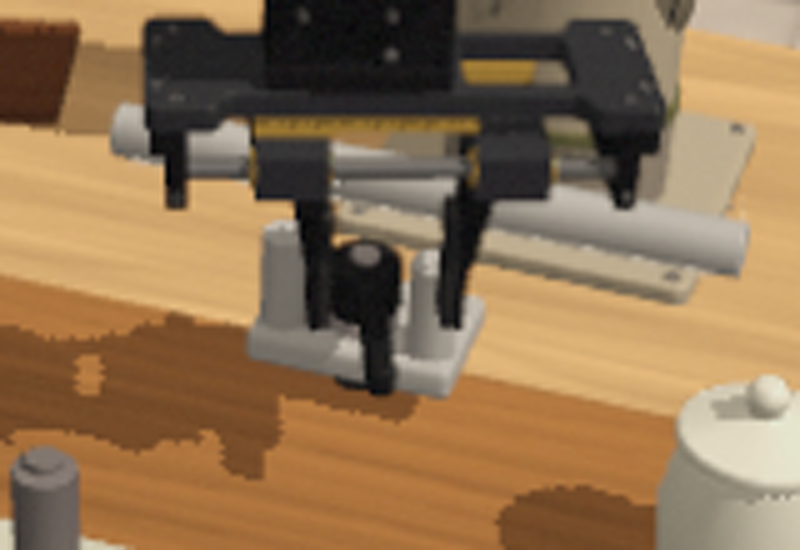

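The open fingers, at (315,320) and (450,320), bracket the bar at (378,370). I descend and close.

```bash
python3 -m jog '[[0,0.02,-0.002,0,0.6,0],[0,0.02,0,0,0,0],[0,0,0,0,0,0]]'; python3 st.py .618 .0635 .248 .39
```

```text
time: 3.57
ee_pos: [0.6205, 0.0648, 0.2524]
eef_rot: [0.694, 0.139, -0.137, -0.693]
ft_force: [-1.0, 0.4, -0.2]
width: 0.0437
t 3.57 p [0.6205 0.0648 0.2524] phi 0.3929 tilt y [ 0.0028 -0.0006 -1.    ] rad 0.0777 az 0.3928 w 0.04365516268934144
F tool xyz [-0.7892  0.1799  0.7434] T tool [ 0.0777 -0.005   0.0481] q [-0.3506  0.3128  0.2216  1.4345 -0.0677  1.3992  1.8357]
to goal, tool axes [-0.0028  0.0044 -0.0002]
rot deg tool [0.0929 0.1685 0.1355]
```

```bash
python3 -m jog '[[0,0,0,0,0,0],[0,0,0,0,0,0],[0,0,0,0,0,0],[0,0,0,0,0,0],[0,0,0,0,0,0],[0,0,0,0,0,0]]' -1 20; python3 st.py .618 .0635 .248 .39
```

```text
time: 4.07
ee_pos: [0.6227, 0.0653, 0.26]
eef_rot: [0.694, 0.142, -0.135, -0.693]
ft_force: [-2.7, 1.9, -2.1]
width: 0.0121
t 4.07 p [0.6227 0.0653 0.26  ] phi 0.3943 tilt y [ 0.0101  0.0007 -0.9999] rad 0.08 az 0.3887 w 0.012081539482093834
F tool xyz [-1.8189  2.0672  2.8214] T tool [0.6894 0.2605 0.5424] q [-0.351   0.3092  0.2221  1.4233 -0.0673  1.4065  1.8363]
to goal, tool axes [-0.0052  0.0119  0.0002]
rot deg tool [0.1813 0.2458 0.5498]
```

```bash
python3 -m jog '[[0,0,0,0,0,0],[0,0.004,0,0,0,0]]' -0.3; python3 st.py .618 .0635 .248 .39;  python3 -m jog '[[-0.004,0.009,0,0,0,0.5],[0,0.003,0,0,0,0]]'; python3 st.py .618 .0635 .248 .39
```

```text
time: 4.23
ee_pos: [0.6232, 0.0654, 0.2572]
eef_rot: [0.694, 0.143, -0.134, -0.693]
ft_force: [-0.5, 0.2, -0.1]
width: 0.0189
t 4.23 p [0.6232 0.0654 0.2572] phi 0.3945 tilt y [ 0.0118  0.0012 -0.9999] rad 0.0804 az 0.3879 w 0.018884292497039448
F tool xyz [-0.4087  0.0812  0.4363] T tool [0.0335 0.0052 0.0417] q [-0.3509  0.3098  0.2217  1.4283 -0.0676  1.3991  1.8366]
to goal, tool axes [-0.0056  0.0091  0.0002]
rot deg tool [0.1966 0.2556 0.6533]
time: 4.4
ee_pos: [0.6193, 0.0637, 0.2441]
eef_rot: [0.694, 0.14, -0.138, -0.692]
ft_force: [-0.1, 0.2, -1.0]
width: 0.0279
t 4.4 p [0.6193 0.0637 0.2441] phi 0.3944 tilt y [ 0.0034 -0.0024 -1.    ] rad 0.0763 az 0.3863 w 0.02786226026255212
F tool xyz [0.0252 1.0201 0.2316] T tool [0.0663 0.0394 0.0056] q [-0.3507  0.3129  0.221   1.4515 -0.0658  1.3816  1.8373]
to goal, tool axes [-0.0013 -0.0039  0.0003]
rot deg tool [0.204  0.2541 0.127 ]
```

```bash
python3 -m jog '[[0,0,0,0,0,0],[0,0,0,0,0,0],[0,0.001,0,0,0,0],[0,0.001,0,0,0,0]]' -1 20; python3 st.py .618 .0635 .248 .39; python3 -m jog '[[0,0.001,0,0,0,0],[0,0.001,0,0,0,0]]';python3 st.py .618 .0635 .248 .39
```

```text
time: 4.73
ee_pos: [0.6186, 0.0635, 0.2401]
eef_rot: [0.695, 0.139, -0.138, -0.692]
ft_force: [1.2, 1.2, 2.4]
width: 0.0118
t 4.73 p [0.6186 0.0635 0.2401] phi 0.3943 tilt y [ 0.0009 -0.0031 -1.    ] rad 0.0755 az 0.3869 w 0.011794470186898717
F tool xyz [ 1.5844 -2.3614  0.6774] T tool [ 0.4278  0.1502 -0.3339] q [-0.3505  0.3149  0.2207  1.4573 -0.0659  1.3765  1.8375]
to goal, tool axes [-0.0005 -0.0079  0.0002]
rot deg tool [ 0.1837  0.2454 -0.0215]
time: 4.9
ee_pos: [0.6192, 0.0641, 0.2392]
eef_rot: [0.694, 0.139, -0.138, -0.693]
ft_force: [-1.6, 0.6, 5.9]
width: 0.0113
t 4.9 p [0.6192 0.0641 0.2392] phi 0.3946 tilt y [ 0.0029 -0.0019 -1.    ] rad 0.0763 az 0.3921 w 0.011290661235187592
F tool xyz [-1.2478 -5.9202  1.1244] T tool [0.3744 0.068  0.3883] q [-0.3506  0.3151  0.2202  1.4589 -0.0667  1.3726  1.8374]
to goal, tool axes [-0.0013 -0.0088 -0.0002]
rot deg tool [0.1666 0.2631 0.1117]
```

```bash
python3 -m jog '[[-0.0003,-0.001,-0.0065,0,5,0],[-0.0003,0,-0.0065,0,5,0],[-0.0003,0,-0.0065,0,5,0],[-0.0003,0,-0.0065,0,5,0],[-0.0003,0,-0.0065,0,5,0],[-0.0003,0,-0.0065,0,5,0]]'; python3 st.py .618 .0635 .248
```

```text
time: 5.4
ee_pos: [0.623, 0.0247, 0.2401]
eef_rot: [0.706, -0.051, 0.052, -0.704]
ft_force: [-1.1, -0.5, 0.4]
width: 0.0112
t 5.4 p [0.623  0.0247 0.2401] phi -0.1461 tilt y [ 0.0001 -0.0034 -1.    ] rad 0.075 az -0.1376 w 0.011244882369604612
F tool xyz [-0.9765 -0.3715 -0.6694] T tool [-0.1432 -0.11    0.2905] q [-0.3589  0.323   0.3133  1.4563 -0.0963  1.378   1.3824]
to goal, tool axes [-0.0106 -0.008   0.0376]
rot deg tool [ 0.1943 -0.0001  0.0362]
```

```bash
python3 -m jog '[[-0.0003,0,-0.0065,0,5,0],[-0.0003,0,-0.0065,0,5,0],[-0.0003,0,-0.0065,0,5,0],[-0.0003,0,-0.0065,0,5,0],[-0.0003,0,-0.0065,0,5,0],[-0.0001,0,-0.003,0,2,0]]'; python3 st.py .618 .0635 .248;python3 -m jog '[[0,0,0,0,0,0],[0,0,0,0,0,0]]'; python3 st.py
```

```text
time: 5.9
ee_pos: [0.6077, -0.0115, 0.2401]
eef_rot: [0.672, -0.225, 0.224, -0.669]
ft_force: [-0.7, 0.6, 1.2]
width: 0.0114
t 5.9 p [ 0.6077 -0.0115  0.2401] phi -0.6464 tilt y [-0.0025 -0.0051 -1.    ] rad 0.0751 az -0.6672 w 0.011425182961758294
F tool xyz [-0.9391 -1.2313  0.0386] T tool [0.128  0.054  0.1921] q [-0.3781  0.2939  0.3988  1.502  -0.1098  1.3713  0.9519]
to goal, tool axes [-0.0369 -0.0083  0.066 ]
rot deg tool [ 0.3196 -0.0002  0.0614]
time: 6.07
ee_pos: [0.6073, -0.0118, 0.2402]
eef_rot: [0.672, -0.225, 0.225, -0.668]
ft_force: [0.7, 1.2, -0.2]
width: 0.0111
t 6.07 p [ 0.6073 -0.0118  0.2402] phi -0.6479 tilt y [-0.0027 -0.0048 -1.    ] rad 0.075 az -0.6742 w 0.011142053750310145
F tool xyz [-0.0983  0.1979  1.3698] T tool [0.09   0.0197 0.0138] q [-0.3777  0.2931  0.3991  1.5028 -0.1099  1.3714  0.951 ]
rot deg tool [ 0.3113 -0.0001  0.043 ]
```

```bash
python3 -m jog '[[0,-0.003,0,0,0,0],[0,-0.003,0,0,0,0],[0,-0.001,0,0,0,0]]'; python3 st.py
```

```text
time: 6.32
ee_pos: [0.6067, -0.0112, 0.2457]
eef_rot: [0.673, -0.225, 0.222, -0.668]
ft_force: [0.1, -0.3, -5.2]
width: 0.0112
t 6.32 p [ 0.6067 -0.0112  0.2457] phi -0.6436 tilt y [-0.0057 -0.0054 -1.    ] rad 0.0742 az -0.6724 w 0.011186560016833755
F tool xyz [ 0.2696  5.1947 -0.1431] T tool [ 0.0744  0.0775 -0.2513] q [-0.3783  0.2917  0.3988  1.4928 -0.1083  1.3856  0.9531]
rot deg tool [ 0.4471  0.0003 -0.0757]
```

```bash
python3 -m jog '[[0,-0.002,0,0,0,0],[0,-0.001,0,0,0,0]]'; python3 st.py
```

```text
time: 6.48
ee_pos: [0.6067, -0.0112, 0.2481]
eef_rot: [0.674, -0.225, 0.222, -0.668]
ft_force: [0.6, -1.0, -5.9]
width: 0.0113
t 6.48 p [ 0.6067 -0.0112  0.2481] phi -0.6424 tilt y [-0.0069 -0.0061 -1.    ] rad 0.0741 az -0.6722 w 0.011313434758855476
F tool xyz [ 1.118   5.8888 -0.3982] T tool [ 0.1379  0.0547 -0.1907] q [-0.3786  0.2915  0.399   1.4881 -0.1074  1.3917  0.9536]
rot deg tool [ 0.5177  0.0005 -0.1061]
```

```bash
python3 -m jog '[[-0.0003,0,0.0065,0,-5,0],[-0.0003,0,0.0065,0,-5,0],[-0.0003,0,0.0065,0,-5,0],[-0.0003,0,0.0065,0,-5,0],[-0.0003,0,0.0065,0,-5,0],[-0.0003,0,0.0065,0,-5,0]]'; python3 st.py
```

```text
time: 6.98
ee_pos: [0.6221, 0.0261, 0.247]
eef_rot: [0.708, -0.037, 0.033, -0.704]
ft_force: [1.4, 0.9, -5.9]
width: 0.0111
t 6.98 p [0.6221 0.0261 0.247 ] phi -0.0992 tilt y [-0.0062 -0.0055 -1.    ] rad 0.074 az -0.1212 w 0.01110729344837053
F tool xyz [1.3631 5.9092 1.0694] T tool [ 0.341   0.0752 -0.3615] q [-0.3569  0.3232  0.3082  1.4412 -0.0928  1.3988  1.4244]
rot deg tool [ 0.3462  0.001  -0.3236]
```

```bash
python3 -m jog '[[-0.0003,-0.0003,0.0065,0,-5,0],[-0.0003,-0.0003,0.0065,0,-5,0],[-0.0003,-0.0003,0.0065,0,-5,0],[-0.0003,-0.0003,0.0065,0,-5,0],[-0.0003,-0.0002,0.0065,0,-5,0],[-0.0002,0,0.003,0,-2,0]]'; python3 st.py
```

```text
time: 7.48
ee_pos: [0.6169, 0.0654, 0.2464]
eef_rot: [0.694, 0.139, -0.145, -0.692]
ft_force: [0.6, -0.5, -5.2]
width: 0.0114
t 7.48 p [0.6169 0.0654 0.2464] phi 0.4039 tilt y [-0.0082 -0.0042 -1.    ] rad 0.0747 az 0.4187 w 0.011360187444815671
F tool xyz [ 0.3862  5.195  -0.6742] T tool [-0.0472 -0.064  -0.2927] q [-0.3523  0.3162  0.2199  1.4425 -0.0659  1.3991  1.8437]
rot deg tool [ 0.0377  0.0002 -0.529 ]
```

```bash
python3 -m jog '[[0,0.003,0,0,0,0],[0,0.003,0,0,0,0],[0,0.0005,0,0,0,0]]'; python3 st.py
```

```text
time: 7.73
ee_pos: [0.6175, 0.0659, 0.2401]
eef_rot: [0.694, 0.14, -0.145, -0.692]
ft_force: [1.0, -0.3, 1.6]
width: 0.0114
t 7.73 p [0.6175 0.0659 0.2401] phi 0.4052 tilt y [-0.0063 -0.0041 -1.    ] rad 0.0755 az 0.4219 w 0.011430263016661977
F tool xyz [ 0.7661 -1.6516 -0.6444] T tool [-0.0322 -0.0854 -0.1883] q [-0.3527  0.3189  0.2192  1.4522 -0.0662  1.3849  1.8445]
rot deg tool [ 0.0736  0.0003 -0.4221]
```

```bash
python3 -m jog '[[-0.0003,0,-0.005,0,4,0],[-0.0003,0,-0.0052,0,4,0],[-0.0003,0,-0.0052,0,4,0],[-0.0003,0,-0.0052,0,4,0],[-0.0003,0,-0.0052,0,4,0]]'; python3 st.py; python3 -m jog '[[-0.0003,0,-0.005,0,4,0],[-0.0003,0,-0.0052,0,4,0],[-0.0002,0,-0.0052,0,4,0]]'; python3 st.py
```

```text
time: 8.15
ee_pos: [0.6233, 0.0384, 0.2407]
eef_rot: [0.709, 0.011, -0.015, -0.705]
ft_force: [0.5, -0.7, -3.9]
width: 0.0109
t 8.15 p [0.6233 0.0384 0.2407] phi 0.0364 tilt y [-0.0056 -0.0051 -1.    ] rad 0.0746 az 0.0451 w 0.010894062045387279
F tool xyz [ 0.517   3.8529 -0.6715] T tool [ 0.0582 -0.0628 -0.0877] q [-0.3567  0.3282  0.2835  1.4453 -0.0872  1.387   1.5362]
rot deg tool [ 0.2784  0.0008 -0.3293]
time: 8.4
ee_pos: [0.6219, 0.0208, 0.2406]
eef_rot: [0.706, -0.069, 0.065, -0.702]
ft_force: [-1.5, -0.4, -3.3]
width: 0.0115
t 8.4 p [0.6219 0.0208 0.2406] phi -0.1896 tilt y [-0.006  -0.0057 -1.    ] rad 0.0746 az -0.1921 w 0.011488443157510363
F tool xyz [-1.3482  3.3474 -0.6861] T tool [ 0.0903 -0.0676  0.1736] q [-0.3606  0.3257  0.3231  1.4531 -0.0981  1.3858  1.3464]
rot deg tool [ 0.3862  0.0009 -0.2768]
```

```bash
python3 -m jog '[[-0.0002,0.0008,-0.005,0,4,0],[-0.0002,0.0003,-0.0052,0,4,0],[-0.0002,0,-0.0052,0,4,0]]'; python3 st.py; python3 -m jog '[[-0.0002,0,-0.005,0,4,0],[-0.0002,0,-0.0052,0,4,0],[-0.0002,0,-0.0052,0,4,0]]'; python3 st.py
```

```text
time: 8.65
ee_pos: [0.6171, 0.005, 0.2405]
eef_rot: [0.694, -0.147, 0.144, -0.69]
ft_force: [-1.6, 3.6, -2.5]
width: 0.0113
t 8.65 p [0.6171 0.005  0.2405] phi -0.4148 tilt y [-0.006  -0.0045 -1.    ] rad 0.0747 az -0.4131 w 0.011310861161177275
F tool xyz [-2.8895  2.4933  2.6262] T tool [ 0.4143 -0.1829  0.4602] q [-0.3678  0.3161  0.3615  1.4698 -0.1077  1.3821  1.1542]
rot deg tool [ 0.3742  0.0007 -0.2095]
time: 8.9
ee_pos: [0.6096, -0.0078, 0.241]
eef_rot: [0.673, -0.223, 0.22, -0.67]
ft_force: [2.8, 2.7, -4.0]
width: 0.0115
t 8.9 p [ 0.6096 -0.0078  0.241 ] phi -0.6377 tilt y [-0.0048 -0.0021 -1.    ] rad 0.0744 az -0.6124 w 0.011490263495930516
F tool xyz [0.6746 4.0265 3.8638] T tool [ 0.7735 -0.3334 -0.2236] q [-0.3796  0.2998  0.3978  1.493  -0.1147  1.3771  0.958 ]
rot deg tool [ 0.2622  0.0003 -0.1485]
```

```bash
cat >> st.py <<'E'
Ft=R.T@F;Tt=R.T@np.array(s["torque"])
print("HANDLE N eq", (Ft[2]*.075-Tt[1])/.075)
E
python3 -m jog '[[0,0.0008,-0.0015,0,0.6,0]]'; python3 st.py; python3 -m jog '[[0,0,-0.0015,0,0.6,0]]'; python3 st.py
```

```text
time: 8.98
ee_pos: [0.6088, -0.0093, 0.2406]
eef_rot: [0.671, -0.228, 0.226, -0.669]
ft_force: [1.9, 1.4, 1.2]
width: 0.0112
t 8.98 p [ 0.6088 -0.0093  0.2406] phi -0.653 tilt y [-0.0038 -0.0015 -1.    ] rad 0.0746 az -0.6349 w 0.01120790701398965
F tool xyz [ 0.6509 -1.2353  2.2942] T tool [ 0.5528 -0.2523 -0.0537] q [-0.38    0.2975  0.4008  1.4968 -0.1153  1.3748  0.9457]
rot deg tool [ 0.204   0.0002 -0.1212]
HANDLE N eq 5.6588479166863905
time: 9.07
ee_pos: [0.6082, -0.0099, 0.2409]
eef_rot: [0.669, -0.231, 0.229, -0.668]
ft_force: [3.0, 2.8, -3.4]
width: 0.011
t 9.07 p [ 0.6082 -0.0099  0.2409] phi -0.6628 tilt y [-0.0028 -0.0006 -1.    ] rad 0.0745 az -0.6459 w 0.011031889366569412
F tool xyz [0.6337 3.3817 4.0525] T tool [ 0.958  -0.2858 -0.04  ] q [-0.3803  0.2953  0.4022  1.4991 -0.1158  1.3737  0.9373]
rot deg tool [ 0.1285  0.0001 -0.1047]
HANDLE N eq 7.86373769947694
```

```bash
for i in 1; do python3 -m jog '[[0,0.0004,-0.0015,0,0.6,0]]' >/dev/null; python3 st.py|egrep "t |HAND|F tool"; python3 -m jog '[[0,0,-0.0015,0,0.6,0]]'>/dev/null; python3 st.py|egrep "t |HAND|F tool";python3 -m jog '[[0,0,-0.0015,0,0.6,0]]'>/dev/null; python3 st.py; done
```

```text
t 9.15 p [ 0.6078 -0.0105  0.2408] phi -0.6722 tilt y [-0.0015 -0.     -1.    ] rad 0.0746 az -0.6563 w 0.010999922372296616
F tool xyz [0.4918 1.4885 4.2688] T tool [ 0.875  -0.2724 -0.2323] q [-0.3806  0.2934  0.4036  1.5017 -0.1161  1.3718  0.9292]
rot deg tool [ 0.0567  0.     -0.0681]
HANDLE N eq 7.90089954687232
t 9.23 p [ 0.6072 -0.0111  0.241 ] phi -0.6817 tilt y [-0.0005  0.0005 -1.    ] rad 0.0745 az -0.6672 w 0.011580917550159593
F tool xyz [0.8291 3.5758 4.6904] T tool [ 0.9609 -0.2663 -0.2844] q [-0.381   0.2913  0.405   1.504  -0.1162  1.3706  0.921 ]
rot deg tool [-0.0041 -0.     -0.0396]
HANDLE N eq 8.241413915934231
t 9.32 p [ 0.6067 -0.0118  0.241 ] phi -0.6916 tilt y [ 0.0004  0.0009 -1.    ] rad 0.0745 az -0.6794 w 0.010974096167159546
F tool xyz [1.6193 3.8849 5.6893] T tool [ 1.0796 -0.2201 -0.3014] q [-0.3815  0.2893  0.4066  1.5064 -0.1163  1.3693  0.9124]
rot deg tool [-0.0543 -0.     -0.0127]
HANDLE N eq 8.624377640223802
```

```bash
python3 -m jog '[[0,0.0004,-0.0016,0,0.5,0]]' >/dev/null; python3 st.py|egrep "t |HAND|F tool"; python3 -m jog '[[0,0,-0.0016,0,0.5,0]]'>/dev/null; python3 st.py|egrep "t |HAND|F tool";python3 -m jog '[[0,0,-0.0016,0,0.5,0]]'>/dev/null; python3 st.py
```

```text
t 9.4 p [ 0.6062 -0.0126  0.2409] phi -0.6998 tilt y [ 0.0018  0.0013 -1.    ] rad 0.0746 az -0.6913 w 0.01078312552143756
F tool xyz [0.7233 1.3655 6.7027] T tool [ 1.1893 -0.1856 -0.2706] q [-0.3818  0.2873  0.408   1.5093 -0.1164  1.3671  0.9056]
rot deg tool [-0.1208  0.      0.0306]
HANDLE N eq 9.177108918670859
t 9.48 p [ 0.6057 -0.0132  0.241 ] phi -0.7078 tilt y [ 0.003   0.0019 -1.    ] rad 0.0746 az -0.7022 w 0.011397974588190248
F tool xyz [1.5253 4.0978 6.5418] T tool [ 1.2659 -0.2138 -0.1695] q [-0.3822  0.2851  0.4093  1.5117 -0.1165  1.3656  0.8988]
rot deg tool [-0.1934  0.0001  0.0614]
HANDLE N eq 9.39247598358567
t 9.57 p [ 0.6051 -0.0137  0.2411] phi -0.7158 tilt y [ 0.0042  0.0025 -1.    ] rad 0.0746 az -0.7121 w 0.011271944956202538
F tool xyz [1.8395 3.843  5.8447] T tool [ 1.2298 -0.169  -0.3194] q [-0.3826  0.283   0.4105  1.5142 -0.1167  1.364   0.8919]
rot deg tool [-0.2642  0.0002  0.0886]
HANDLE N eq 8.098042386629668
```

```bash
python3 -m jog '[[0,0,0.0015,0,-1.5,0],[0,-0.003,0.001,0,0,0],[0,-0.003,0,0,0,0],[0,-0.002,0,0,0,0],[0,-0.001,0,0,0,0]]' >/dev/null; python3 st.py
```

```text
t 9.98 p [ 0.6049 -0.0135  0.2477] phi -0.6887 tilt y [-0.0025 -0.0004 -1.    ] rad 0.0742 az -0.7119 w 0.011400601479825826
F tool xyz [-0.5208  6.2153  0.7871] T tool [0.3316 0.1022 0.0257] q [-0.381   0.2846  0.4081  1.4981 -0.1132  1.385   0.9158]
rot deg tool [ 0.109   0.0001 -0.0993]
HANDLE N eq -0.5757941957425571
```

```bash
python3 -m jog '[[-0.0003,-0.0002,0.0065,0,-5,0],[-0.0003,-0.0002,0.0065,0,-5,0],[-0.0003,-0.0002,0.0065,0,-5,0],[-0.0003,-0.0002,0.0065,0,-5,0],[-0.0003,-0.0002,0.0065,0,-5,0],[-0.0001,0,0.002,0,-2.5,0],[0,0,0,0,0,0]]' >/dev/null; python3 st.py
```

```text
t 10.57 p [0.6207 0.0194 0.2502] phi -0.1893 tilt y [-0.0017  0.0027 -1.    ] rad 0.0736 az -0.2137 w 0.011353139401399032
F tool xyz [2.0234 7.0354 2.8756] T tool [ 0.4511  0.1748 -0.4083] q [-0.3575  0.3149  0.3261  1.4467 -0.1037  1.3981  1.3531]
rot deg tool [-0.1336 -0.0001 -0.1264]
HANDLE N eq 0.5443780422242088
```

```bash
python3 -m jog '[[0.0006,0.002,0.0018,0,-1,0],[0,0.003,0,0,0,0],[0,0.003,0,0,0,0],[0,0.001,0,0,0,0]]' >/dev/null; python3 st.py
```

```text
t 10.9 p [0.6227 0.0212 0.243 ] phi -0.1756 tilt y [ 0.0023  0.004  -1.    ] rad 0.0753 az -0.1849 w 0.01115863366844388
F tool xyz [-2.2782 -3.1919  2.813 ] T tool [0.6184 0.1429 0.4938] q [-0.3571  0.3194  0.3229  1.4558 -0.1056  1.3804  1.3655]
rot deg tool [-0.2475  0.0002  0.0883]
HANDLE N eq 0.9076232239182477
```

```bash
for i in 1; do python3 -m jog '[[-0.0004,0,-0.0018,0,1.3,0],[0,0,-0.0018,0,1.3,0]]' >/dev/null; python3 st.py|egrep "t |HAND|F tool";  python3 -m jog '[[0,0,-0.0016,0,1,0]]'>/dev/null; python3 st.py|egrep "t |HAND|F tool";python3 -m jog '[[0,0,-0.0016,0,1,0]]'>/dev/null; python3 st.py; done
```

```text
t 11.07 p [0.6216 0.018  0.2441] phi -0.2241 tilt y [ 0.0033  0.0049 -1.    ] rad 0.0749 az -0.2293 w 0.010802792971172093
F tool xyz [-1.6094 -0.3949  2.0532] T tool [0.4458 0.0427 0.3265] q [-0.3587  0.3158  0.331   1.4589 -0.1078  1.3806  1.3238]
rot deg tool [-0.3146  0.0003  0.1211]
HANDLE N eq 1.4843415468290175
t 11.15 p [0.6211 0.0161 0.2444] phi -0.2446 tilt y [ 0.0033  0.005  -1.    ] rad 0.0748 az -0.2557 w 0.011438783636897647
F tool xyz [-1.4688  1.7838  3.2089] T tool [0.4889 0.042  0.1065] q [-0.3589  0.3145  0.3348  1.4604 -0.1086  1.3807  1.307 ]
rot deg tool [-0.3222  0.0003  0.1152]
HANDLE N eq 2.649429299293867
t 11.23 p [0.6205 0.0142 0.2444] phi -0.2648 tilt y [ 0.0032  0.005  -1.    ] rad 0.0748 az -0.2823 w 0.01125100293473957
F tool xyz [-0.166   0.0315  2.4188] T tool [0.5419 0.1112 0.0643] q [-0.359   0.3134  0.3384  1.462  -0.1094  1.3807  1.2905]
rot deg tool [-0.3237  0.0003  0.1007]
HANDLE N eq 0.9360422616390773
```

```bash
python3 -m jog '[[0,0.0005,0.0035,0,-2.5,0],[0,0.0005,0.0035,0,-2.5,0],[0,0.001,0.002,0,-2,0]]' >/dev/null; python3 st.py;  python3 -m jog '[[0,0.001,0.0005,0,-0.3,0],[0,0.001,0,0,0,0]]'>/dev/null; python3 st.py
```

```text
t 11.48 p [0.6226 0.0214 0.2434] phi -0.1476 tilt y [ 0.0043  0.005  -1.    ] rad 0.0751 az -0.1827 w 0.011361757728279902
F tool xyz [-0.0114 -2.565   4.0058] T tool [ 1.0048  0.3148 -0.0088] q [-0.3543  0.317   0.3189  1.4575 -0.1047  1.3786  1.3925]
rot deg tool [-0.3219  0.0006  0.1998]
HANDLE N eq -0.1919456262284817
t 11.65 p [0.6231 0.0232 0.2424] phi -0.142 tilt y [ 0.0061  0.0071 -1.    ] rad 0.0754 az -0.157 w 0.011399075003890593
F tool xyz [-2.0348 -6.3014  4.4821] T tool [0.9653 0.15   0.3604] q [-0.3546  0.3173  0.3169  1.4591 -0.1062  1.3746  1.3963]
rot deg tool [-0.4511  0.0011  0.2879]
HANDLE N eq 2.4816240249153947
```

```bash
python3 -m jog '[[-0.0004,0.0005,0.0015,0,-1,0],[0,0.0005,0.0015,0,-1,0]]' >/dev/null; python3 st.py;  python3 -m jog '[[0,0,0.001,0,-1,0],[0,0,0,0,0,0]]'>/dev/null; python3 st.py
python3 - <<'E'
from bench import r
from h import *
c=r.camera("scene");crop(c,320,140,80,60,10,"pics/s2.png")
E
```

```text
t 11.82 p [0.6234 0.026  0.2421] phi -0.1083 tilt y [ 0.0073  0.0071 -0.9999] rad 0.0752 az -0.1206 w 0.011166159192286128
F tool xyz [-1.8521 -2.7325  3.1225] T tool [0.5742 0.1452 0.4901] q [-0.3547  0.3168  0.3111  1.4595 -0.1043  1.3728  1.4242]
rot deg tool [-0.4512  0.0015  0.3727]
HANDLE N eq 1.1861916583734826
t 11.98 p [0.623  0.027  0.2414] phi -0.0884 tilt y [ 0.0059  0.0068 -1.    ] rad 0.0747 az -0.1067 w 0.011017080855364108
F tool xyz [0.6607 0.6504 3.1408] T tool [ 0.8197  0.146  -0.2401] q [-0.3538  0.3174  0.3077  1.46   -0.1031  1.3729  1.4415]
rot deg tool [-0.418   0.0011  0.3015]
HANDLE N eq 1.1936462009237296
```

View pics/s2.png

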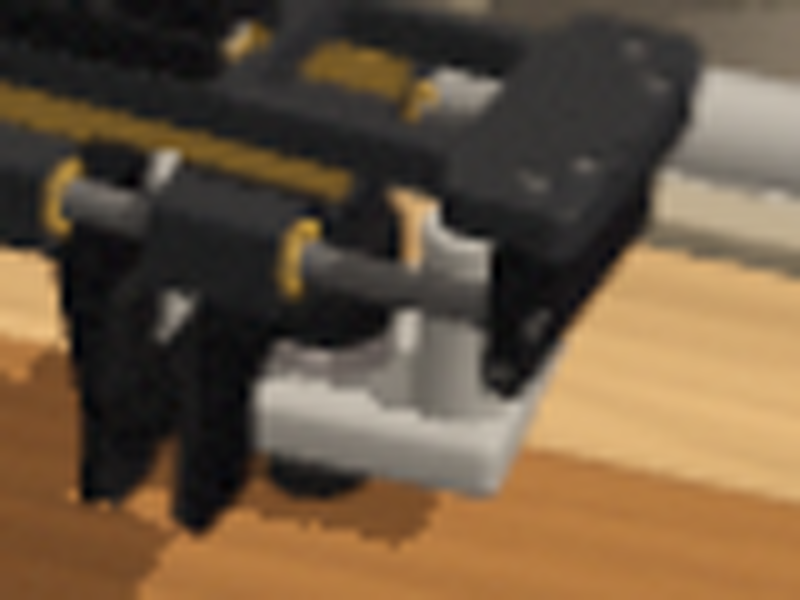

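The image doesn't settle whether the handle has seated: the gripper hides the hub. I'll test by turning clockwise gently.

```bash
python3 -m jog '[[0,0,-0.0014,0,1,0],[0,0,-0.0016,0,1,0]]' >/dev/null; python3 st.py|egrep "t |HAND|F tool";  python3 -m jog '[[0,0,-0.0016,0,1,0]]'>/dev/null; python3 st.py|egrep "t |HAND|F tool";python3 -m jog '[[0,0,-0.0016,0,1,0]]'>/dev/null; python3 st.py|egrep "t |HAND|F tool";python3 -m jog '[[0,0,-0.0016,0,1,0]]'>/dev/null; python3 st.py
```

```text
t 12.2 p [0.6229 0.0249 0.241 ] phi -0.1257 tilt y [ 0.0061  0.0078 -1.    ] rad 0.0749 az -0.1351 w 0.011270679683587291
F tool xyz [-0.2459 -0.8022  6.0648] T tool [1.2126 0.0444 0.0842] q [-0.3546  0.3173  0.3136  1.4616 -0.106   1.3718  1.4098]
rot deg tool [-0.4885  0.0012  0.2881]
HANDLE N eq 5.472167643126244
t 12.28 p [0.6228 0.024  0.241 ] phi -0.1445 tilt y [ 0.0062  0.0088 -0.9999] rad 0.0749 az -0.1475 w 0.011015363282556003
F tool xyz [-0.6272 -1.4442  6.3866] T tool [1.3425 0.0995 0.1064] q [-0.355   0.317   0.3166  1.4623 -0.1077  1.3715  1.3938]
rot deg tool [-0.5473  0.0013  0.2777]
HANDLE N eq 5.059246774030285
t 12.37 p [0.6226 0.0232 0.241 ] phi -0.1631 tilt y [ 0.0064  0.0098 -0.9999] rad 0.0749 az -0.1582 w 0.011402267730619052
F tool xyz [ 0.3975 -0.7988  6.6324] T tool [1.3631 0.0099 0.0858] q [-0.3555  0.3165  0.3194  1.4631 -0.1096  1.3712  1.3778]
rot deg tool [-0.6147  0.0014  0.2698]
HANDLE N eq 6.501033124964606
t 12.45 p [0.6225 0.0224 0.2411] phi -0.1817 tilt y [ 0.0067  0.0109 -0.9999] rad 0.0748 az -0.1689 w 0.011471259125032239
F tool xyz [ 0.2652 -0.8747  6.8635] T tool [ 1.2871 -0.1263  0.0543] q [-0.3561  0.316   0.3223  1.464  -0.1114  1.3708  1.3619]
rot deg tool [-0.6829  0.0016  0.2648]
HANDLE N eq 8.54750985770161
```

```bash
python3 -m jog '[[0,0,-0.0018,0,0.6,0]]' >/dev/null; python3 st.py|egrep "t |HAND|F tool";  python3 -m jog '[[0,0,-0.0018,0,0.5,0]]'>/dev/null; python3 st.py|egrep "t |HAND|F tool";python3 -m jog '[[0,0,-0.0018,0,0.5,0]]'>/dev/null; python3 st.py|egrep "t |HAND|F tool"
```

```text
t 12.53 p [0.6223 0.0217 0.2411] phi -0.193 tilt y [ 0.0071  0.0121 -0.9999] rad 0.0748 az -0.1787 w 0.011104343088662887
F tool xyz [ 0.1504 -0.1639  7.2186] T tool [ 1.4706 -0.1319 -0.008 ] q [-0.3558  0.3153  0.3241  1.465  -0.1129  1.3702  1.3529]
rot deg tool [-0.759   0.0018  0.2666]
HANDLE N eq 8.977229395657973
t 12.62 p [0.6222 0.0211 0.2411] phi -0.2021 tilt y [ 0.0076  0.0135 -0.9999] rad 0.0748 az -0.1865 w 0.011492936564586295
F tool xyz [ 0.4668 -0.1865  7.9624] T tool [ 1.5624 -0.1316 -0.0391] q [-0.3555  0.3146  0.3256  1.4661 -0.1146  1.3695  1.346 ]
rot deg tool [-0.8478  0.002   0.2709]
HANDLE N eq 9.716735522509165
t 12.7 p [0.6221 0.0206 0.2412] phi -0.211 tilt y [ 0.0083  0.015  -0.9999] rad 0.0748 az -0.1934 w 0.011493040006020281
F tool xyz [0.4739 0.335  7.2899] T tool [ 1.577  -0.1456 -0.0559] q [-0.3551  0.3138  0.3269  1.4671 -0.1163  1.3687  1.3392]
rot deg tool [-0.9415  0.0023  0.2852]
HANDLE N eq 9.231516987117978
```

```bash
python3 -m jog '[[0,0,-0.0022,0.3,0.5,0]]' >/dev/null; python3 st.py|egrep "t |HAND|F tool";  python3 -m jog '[[0,0,-0.0022,0.3,0.5,0]]'>/dev/null; python3 st.py|egrep "t |HAND|F tool"; python3 -m jog '[[0,0,-0.0022,0.3,0.5,0]]'>/dev/null; python3 st.py
```

```text
t 12.78 p [0.622  0.0202 0.2411] phi -0.2192 tilt y [ 0.0101  0.0217 -0.9997] rad 0.0748 az -0.1998 w 0.011446604909402388
F tool xyz [0.4278 0.575  6.7204] T tool [ 1.4594 -0.165  -0.0982] q [-0.3518  0.312   0.3278  1.4695 -0.1228  1.3661  1.3367]
rot deg tool [-1.3373  0.0035  0.2977]
HANDLE N eq 8.919802971927519
t 12.87 p [0.6218 0.0194 0.2412] phi -0.2277 tilt y [ 0.0121  0.0284 -0.9995] rad 0.0748 az -0.2102 w 0.010874356471376977
F tool xyz [1.4827 0.122  7.8595] T tool [ 1.6472 -0.1329 -0.1194] q [-0.3483  0.31    0.3291  1.4722 -0.1295  1.3636  1.3345]
rot deg tool [-1.7423  0.0047  0.3086]
HANDLE N eq 9.630895893807123
t 12.95 p [0.6217 0.0189 0.2412] phi -0.2361 tilt y [ 0.0141  0.0355 -0.9993] rad 0.0747 az -0.2174 w 0.011304926855436973
F tool xyz [0.3958 0.8098 8.4215] T tool [ 1.6862 -0.0996 -0.1787] q [-0.3448  0.308   0.3301  1.4749 -0.1365  1.3609  1.3324]
rot deg tool [-2.1647  0.0059  0.3103]
HANDLE N eq 9.749143417706508
```

About 9.7 N at the handle, so it is hand-tight. I unload, open and retreat upward.

```bash
python3 -m jog '[[0,0,0.0015,-1,-0.5,0],[0,0,0.0005,-1,0,0]]' >/dev/null; python3 st.py; python3 -m jog '[[0,0,0,0,0,0],[0,0,0,0,0,0],[0,0,0,0,0,0],[0,0,0,0,0,0]]' 0; python3 -m jog '[[0,-0.015,0,0,0,0],[0,-0.025,0,0,0,0],[0,-0.03,0,0,0,0],[0,-0.03,0,0,0,0],[-0.03,-0.03,0,0,0,0],[-0.03,0,0.03,0,0,0],[-0.03,0,0.035,0,0,0],[-0.03,0,0.035,0,0,0],[-0.03,0,0.035,0,0,0],[0,0,0.03,0,0,0],[0,0,0,0,0,0],[0,0,0,0,0,0]]'
python3 - <<'E'
from bench import r
from h import *
c=r.camera("scene");np.savez("pics/s3.npz",**c);crop(c,280,110,160,110,5,"pics/s3.png")
t=r.camera("top");np.savez("pics/t3.npz",**t);cv2.imwrite("pics/t3.png",t["image"][:,:,::-1])
E
```

```text
t 13.12 p [0.6219 0.0195 0.2411] phi -0.2312 tilt y [ 0.0057  0.0006 -1.    ] rad 0.0748 az -0.2092 w 0.011382321425235334
F tool xyz [ 0.0282 -0.2157  2.331 ] T tool [ 0.6439 -0.1399  0.1041] q [-0.3638  0.3159  0.3306  1.465  -0.1034  1.372   1.3111]
rot deg tool [-0.1102  0.0003  0.312 ]
HANDLE N eq 4.196370637911661
time: 13.45
ee_pos: [0.6216, 0.018, 0.2406]
eef_rot: [0.704, -0.081, 0.084, -0.701]
ft_force: [0.1, -0.5, 0.4]
width: 0.0304
time: 14.45
ee_pos: [0.5153, 0.2031, 0.3718]
eef_rot: [0.705, -0.089, 0.091, -0.697]
ft_force: [1.1, -0.5, 0.1]
width: 0.0437
```

View pics/s3.png

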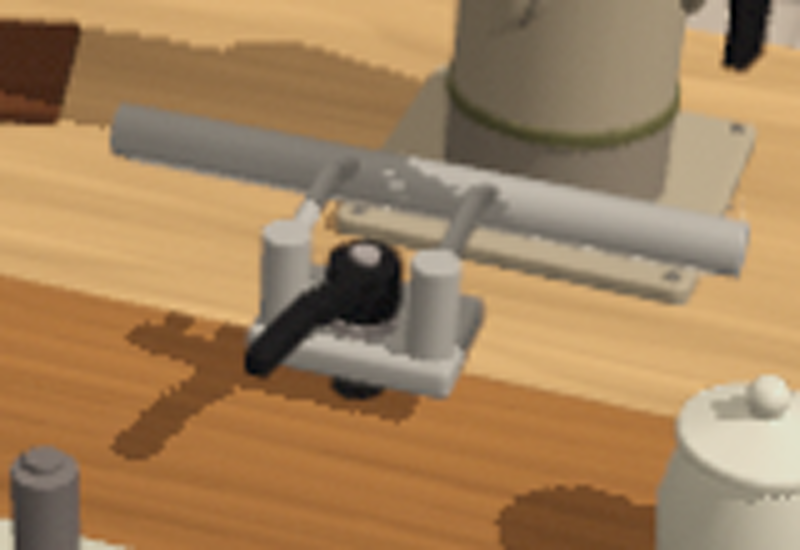

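View pics/t3.png

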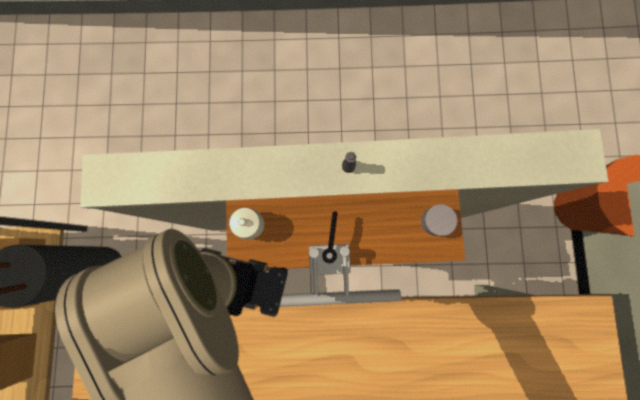

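The handle stands at about -0.2 rad, and the hub cap is at (366,253) as before. I check seating and the objects numerically.

```bash
python3 - <<'E'
from h import *
def sh(a,b,x,y,w,h):
    A=cv2.resize(a[y:y+h,x:x+w],None,fx=8,fy=8,interpolation=cv2.INTER_CUBIC)
    B=cv2.resize(b[y-4:y+h+4,x-4:x+w+4],None,fx=8,fy=8,interpolation=cv2.INTER_CUBIC)
    m=cv2.matchTemplate(B,A,cv2.TM_CCOEFF_NORMED);_,v,_,l=cv2.minMaxLoc(m);return (l[0]/8-4,l[1]/8-4,round(v,3))
a,b=np.load("pics/scene0.npz"),np.load("pics/s3.npz")
for n,bx in dict(hubcap=(347,156,12,10),jar=(408,182,44,54),tin=(213,152,38,38),fl=(276,195,28,52),post=(361,158,13,15)).items(): print(n,sh(a["image"],b["image"],*bx))
for c in(a,b):
    z=c["range_z"][157:162,350:357]; print(np.median(z),pt(c,(353,160)))
a,b=np.load("pics/top0.npz"),np.load("pics/t3.npz")
for n,bx in dict(jar=(226,203,40,40),tin=(420,202,40,38),fl=(338,148,22,28)).items(): print(n,sh(a["image"],b["image"],*bx))
E
```

```text
hubcap (0.125, 0.125, 0.971)
jar (0.0, 0.0, 0.946)
tin (0.125, 0.25, 0.888)
fl (0.0, 0.0, 0.999)
post (-0.25, 0.125, 0.71)
1.0579586 [0.54651231 0.03589337 0.26877511]
1.0573989 [0.54724952 0.03611241 0.26925066]
jar (0.0, 0.0, 0.999)
tin (0.0, 0.0, 0.997)
fl (0.0, 0.0, 0.999)
```

Hub height has changed by under 1 mm, so the handle is seated, and the objects have not moved.

```bash
python3 st.py | head -2; python3 -c "
from bench import r
r.close_job()"
```

```text
t 14.55 p [0.5156 0.2022 0.3715] phi -0.2567 tilt y [ 0.0016 -0.0117 -0.9999] rad 0.1704 az 1.7666 w 0.04361894876912242
F tool xyz [ 0.5365  0.8013 -0.0609] T tool [-0.0122 -0.0278 -0.0053] q [-0.6356  0.1367  0.1972  1.3958 -0.0155  1.6153  0.8733]
the job is handed in; nothing more can be done
```

The clamp is tightened to about 9.7 N at the handle and the job is handed in at 14.6 s; no verdict was reported. I used two long clockwise strokes with a 60° swing back between them. A third short stroke, one notch back, re-felt the force and took up the last few hundredths of a radian.

**Last checks:**
- **Tightness:** the force while turning slowly read 8.9 to 9.8 N, and 9.7 N on the last reading. It is noisy, and it combines the gripper's push and twist. The push alone was 8.4 N.
- **Seating:** the hub height is within about 0.5 mm of where it started, so the handle is down in its serrations.
- **Objects:** jar, tin and flashlight show no shift in the top view. In the scene view the tin matched to a quarter pixel.
- **Robot:** the gripper is open and clear, touching nothing.

**What went wrong on the way:**
- **First grip:** it was too high, so I opened and took it again lower.
- **Third re-seating:** the handle landed tooth on tooth. I noticed because there was no resistance, and turned it back a few degrees until it dropped in. A picture taken then could not confirm it was seated; the force on the next turn did.

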